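# Close up the nail polish row with the clicking end stop

### The arm

A 6-joint arm with a two-finger parallel gripper is mounted at the origin on the work surface. World frame = base frame: x ahead of the robot, y to its left, z up, the work surface at z = 0. Lengths are in m, angles in degrees, forces in N, time in s.
With the tool pointing down it reaches from about 0.3 to 1 m from the base axis. Payload 5.1 kg.
Tool frame: the origin (TCP) lies at the very end of the fingers, on their centre line; the grasp point (between the pads) lies env.grip_point_offset behind it (env.grip_point_offset is the distance from the TCP to the grasp point, in m); z points along the fingers, y is the direction in which the jaws open and shut (so a half turn about z gives the same grasp; the last joint's range is limited). The gripper opens to 95 mm and grips with 3 to 60 N. Pads are 20 mm wide; open, the fingers measure 119 mm over their backs; the gripper's body (75 mm by 180 mm) begins 59 mm behind the grasp point.
Start: joints at [-79.332, 7.093, 94.555, -0, 78.352, -4.733], TCP at [0.173, -0.627, 0.215] pointing down, gripper open.
Joint ranges: [-149.61, 149.61], [-58.7, 133.49], [1.44, 155.28], [-77.14, 257.14], [18.33, 153.61], [-166.67, 166.67]. Speed limits (degrees/s): [147.25, 147.25, 180, 180, 180, 180].

### API

Orientations are given as [roll, pitch, yaw] about the fixed x, y, z axes, in that order (R = Rz(yaw) Ry(pitch) Rx(roll)).
In Python, from rig import env, snapshot gives the robot as it stands.
- The arm moves only by the tool apply_moves, never from a script. Its argument "motion" is a list of rows, each a list of 5 numbers: the closure in counts, from 0 (fully open) to 255 (shut), then the shift along the tool's x, y, z in m, then the turn about the tool's z in degrees. A call has 1 to 8 rows; each row is the pose to reach, as a shift and turn from the pose measured when the call began, along the tool's axes at that moment; what a row does not reach only later rows make up. A row lasts 1/10 s, in which the tool goes at most 50 mm and 8.59 degrees, less where a joint would pass 70% of its speed; a pose out of reach is approached as far as the arm can. A call with a gripper value outside its range is refused whole. The fingers move at their own pace and stop on an object; "grip_force" is the grip in N (left out, the last holds). Time passes only in rows, so rows that repeat a pose let the fingers close. It gives the time, the measured TCP pose, the force and the opening at its end, in the units of the state.
- env.get_state(): the state, without advancing time (a new reading comes with each control period).
- snapshot(name): name is "scene" or "top" or "wrist"; returns a dict with "image" (480x640x3 uint8, red, green, blue), "depth" (480x640 float32, m along the optical axis (not along the pixel's ray), 0 where there is no reading), "intrinsics" (3x3 intrinsics, pixels), "camera_from_world" (4x4, takes a point from world to camera coordinates). Camera axes: x right, y down, z forward; pixel columns grow to the right and rows downward; lengths in m; the calibration is good to about 2 mm. The wrist camera is an equidistant fisheye: a pixel r from the principal point sees the ray r / f radians off the axis. A picture is of the moment at which its call begins.
- env.finish_job(): hands the job in, once; it reports no verdict.
The state is a dict: "clock": time; "joint_pos": joint angles; "joint_velocities": joint speeds; "tau": joint torques, N m; "tcp_pos": TCP position; "orientation": TCP orientation; "ft_force": force on the tool from outside, world axes, zero at the start; "torque": the same for the moment, N m; "opening": opening from 0.0 (shut) to 1.0 (fully open).
Only numpy, scipy, OpenCV 4.12 (cv2) and the standard library are available. Lean on these libraries where they do the work, as an engineer would, in place of code of your own. Each camera call takes 0.05 s, during which the arm holds its last target.

### The job

A bottle has been taken from the polish rack: close up the row by pushing the sliding end stop along its rail, towards the bottles, until it clicks into the last notch before them, and leave it resting in that notch. Push it with the fingertips, do not pinch it. Leave the bottles on the rack standing where they are, lift nothing, and leave everything else on the desk where it is.

Things in the scene. Friction and masses are not known exactly. Their poses are not given: they have to be found in the camera images.
- rack: polish rack, fixed to the desk: wooden deck 125 mm deep (x), 460 mm long (y), its surface 24 mm above the desk, an 8 mm lip along the front (-x) edge, a 55 mm high end board at the +y end. Origin: on the desk, under the middle line of the row of bottles and half way along the deck; x points away from the robot, y along the rail the way the stop must be pushed, z up
- rail_mid (a point): middle of the rail's top: an aluminium bar 16 mm wide along the back of the deck (55 mm behind the bottles' middle line), 410 mm long, top 40 mm above the desk, between two black end blocks. It has 8 V-shaped notches, 12 mm long and 5 mm deep, 34 mm apart, the first 150 mm before this point; axes as the rack's
- stop (a joint): travel of the end stop along the rail (m), growing towards the bottles, range -0.012 to 0.250, starts between 0 and 0.055; in a notch at 0, 0.034, 0.068 and so on to 0.238. Between notches it drags with about 2 N and stays put; within about 4 mm of a notch its spring ball drops in and pulls it to the middle (the push dips to nothing); to go on out of a notch takes about 8 to 14 N
- stop_knob (a point): top of the small black knob of the spring ball plunger (not to be worked) on the stop's carriage, 46 mm above the rail, straight above the ball and 24 mm ahead of the push plate's face: with the stop in a notch it stands over that notch; axes as the rack's
- stop_pad: grey ribbed plastic push plate, the side of the stop that looks away from the bottles (to the rack's -y): 84 mm across (x), 8 mm thick (y), 64 mm high (z). Origin: centre of the face to push on, 59 mm above the desk (lower edge 27 mm, upper edge 91 mm); axes as the rack's; push to +y
- stop_blade: bare steel plate on the bottle side of the same stop, 80 mm across (x), 3 mm thick, 60 mm high, back to back with the push plate (11 mm thick together). Origin: centre of the face that looks at the bottles (y = +11 mm from the push plate's origin); axes as the rack's
- polish_1: the bottle of the row that is nearest to the stop, standing loose on the rack's deck, on its middle line: a 30 mm diameter glass bottle (40 mm high, then a shoulder) with a tapering black cap, 81 mm high in all, 65 g; origin: centre of its underside
- polish_2: bottle 2 of the row, counted from the stop, 32 mm further along than bottle 1, otherwise the same
- polish_3: bottle 3 of the row, counted from the stop, 64 mm further along than bottle 1, otherwise the same
- polish_4: bottle 4 of the row, counted from the stop, 96 mm further along than bottle 1, otherwise the same
- polish_5: bottle 5 of the row, counted from the stop, 128 mm further along than bottle 1, otherwise the same
- polish_out: the bottle that was taken out, same kind, standing on the desk in front of the rack; leave it; origin: centre of its underside
- buffer: grey buffer block 26 x 95 x 26 mm, long along its y, lying on the desk behind the rack; leave it; origin: centre of its underside
- nail_file: flat nail file 20 x 178 x 4 mm, long along its y, lying on the desk; leave it; origin: centre of its underside
- remover: white bottle of 64 mm diameter, 150 mm high; leave it; origin: centre of its underside
- gel_pot: small white jar with black lid, 48 mm diameter, 36 mm high; leave it; origin: centre of its underside
- dappen: small glass bowl, 52 mm diameter, 32 mm high; leave it; origin: centre of its underside
- brush_pot: black pot of 76 mm diameter, 95 mm high, with brushes up to 210 mm; leave it; origin: centre of its underside
- pusher: steel cuticle pusher, a 130 mm rod lying in the shallow steel tray (110 x 200 x 18 mm); leave it; origin: middle of the rod, on the tray's floor

How it is judged (in metres and radians):
At the end, for the whole second after the job is handed in: The stop is at rest in a notch (within 2.5 mm of a multiple of 34 mm), its steel face at most 37 mm from the side of the nearest bottle; the row's bottles upright and within 6 mm of where they stood; all else within 20 mm of where it was ((value of joint stop between 0.0655 and 0.0705 m or value of joint stop between 0.0995 and 0.1045 m or value of joint stop between 0.1335 and 0.1385 m or value of joint stop between 0.1675 and 0.1725 m or value of joint stop between 0.2015 and 0.2065 m or value of joint stop between 0.2355 and 0.2405 m) and velocity of joint stop between -0.005 and 0.005 m/s and y of polish_1 in the frame of stop_blade between 0.01 and 0.052 m and distance of each of polish_1, polish_2, polish_3, polish_4, polish_5 from where it was at the start of the episode below 0.006 m and angle between each of polish_1, polish_2, polish_3, polish_4, polish_5's own z axis and vertical below 0.1 rad and distance of each of polish_out, buffer, nail_file, remover, gel_pot, dappen, brush_pot, pusher from where it was at the start of the episode below 0.02 m); the robot touches nothing.
It fails at once if a bottle of the row is shoved along, lifted (more than 6 mm) or tipped (distance of any of polish_1, polish_2, polish_3, polish_4, polish_5 from where it was at the start of the episode above 0.006 m or angle between any of polish_1, polish_2, polish_3, polish_4, polish_5's own z axis and vertical above 0.3 rad).
It fails at once if the stop is pinched: fingers press on its push plate and on its bottle side at once (contact force between the fingers and stop_pad above 1 N and contact force between the fingers and stop_blade above 1 N).
It fails at once if something else on the desk is moved or lifted by more than 20 mm (distance of any of polish_out, buffer, nail_file, remover, gel_pot, dappen, brush_pot, pusher from where it was at the start of the episode above 0.02 m).
It also fails if it takes over 51 s, if anything falls off the work surface, if the arm or the gripper's body presses on something with over 40 N, if the wrist force passes 120 N, or if a joint passes its speed limit or range.

## Working session

There is one attempt and no reset: what is moved stays moved. The work goes in short steps, Python scripts to look and compute and a tool call to move; the robot and the scene stay as the last step left them, time stands still between calls to the robot, and variables do not carry over. Pictures are saved under pics/ and viewed, and the job is handed in when it is done.

Besides the shell and the picture viewer there is one more tool, called after "Emit:" as name([rows], argument=value, ...), one row to a line, values as JSON. apply_moves: Moves the arm, as the interface text tells. Its arguments: {"type":"object","properties":{"motion":{"type":"array","items":{"type":"array","items":{"type":"number"}}},"grip_force":{"type":"number"}},"required":["motion"]}

```bash
mkdir -p pics; ls; python3 - <<'E'
from rig import env, snapshot
import cv2, numpy as np
print(env.get_state(), env.grip_point_offset)
for n in ("scene","top"):
    s=snapshot(n); cv2.imwrite(f"pics/{n}0.png",s["image"][:,:,::-1]); np.savez(f"{n}0.npz",**s); print(s["intrinsics"],s["camera_from_world"])
E
```

```text
pics
{'clock': 0.0, 'joint_pos': array([-7.93307364e+01,  7.13468009e+00,  9.46338219e+01, -5.37194589e-04,
        7.83528692e+01, -4.73124443e+00]), 'joint_velocities': array([ 0.07701372,  0.00679592,  0.01053495, -0.05698335, -0.03942234,
       -0.01025801]), 'tau': array([-1.00880297e-04, -4.17606211e+01, -3.59926486e+01,  7.73884426e-02,
        4.91802546e-02, -1.79075255e-04]), 'tcp_pos': array([ 0.17248092, -0.62602426,  0.21337637]), 'orientation': array([-1.79878999e+02, -9.48682294e-03,  1.54006070e+01]), 'ft_force': array([-0.00451507, -0.31273833,  0.0999031 ]), 'torque': array([-0.01181618, -0.06654659,  0.021712  ]), 'opening': 0.9956642253002881} 0.0188
[[602.10230937   0.         314.1190543 ]
 [  0.         602.10230937 239.34912123]
 [  0.           0.           1.        ]] [[ 0.75742544  0.65280577  0.01230149 -0.37534056]
 [ 0.45309894 -0.51196105 -0.72979259 -0.2203025 ]
 [-0.47011493  0.55833727 -0.68355793  1.67957126]
 [ 0.          0.          0.          1.        ]]
[[574.75113552   0.         309.57683136]
 [  0.         574.75113552 230.65477778]
 [  0.           0.           1.        ]] [[-0.00639128 -0.99997387  0.00337878 -0.03724313]
 [-0.98679886  0.00576021 -0.16184818  0.51980522]
 [ 0.16182448 -0.00436859 -0.98680989  1.65906644]
 [ 0.          0.          0.          1.        ]]
```

View pics/scene0.png

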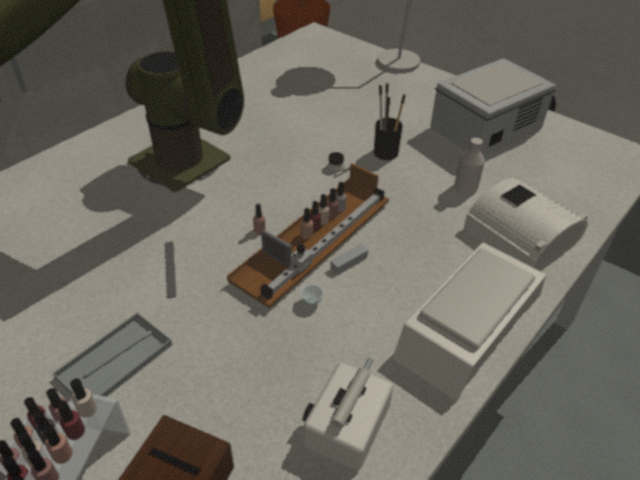

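View pics/top0.png

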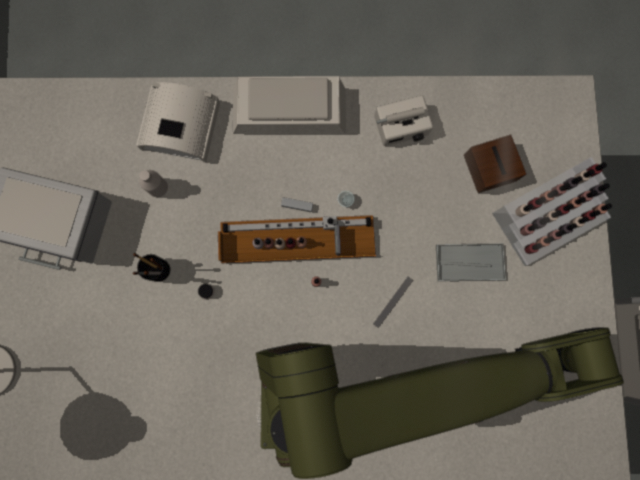

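The scene view shows the rack running diagonally with the stop at about (277,245). In the top view it spans x≈218-378, with the stop at (337,237) and the bottles at (257-302,243). I'll enlarge both.

```bash
python3 - <<'E'
import cv2, numpy as np
s=np.load("top0.npz"); im=s["image"][195:295,210:390,::-1]; 
cv2.imwrite("pics/topc.png",cv2.convertScaleAbs(cv2.resize(im,None,fx=4.4,fy=4.4,interpolation=cv2.INTER_CUBIC),alpha=1.5))
s=np.load("scene0.npz"); im=s["image"][160:310,220:400,::-1]; 
cv2.imwrite("pics/scenec.png",cv2.convertScaleAbs(cv2.resize(im,None,fx=4,fy=4,interpolation=cv2.INTER_CUBIC),alpha=1.7))
E
```

```text
(no output)
```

View pics/topc.png

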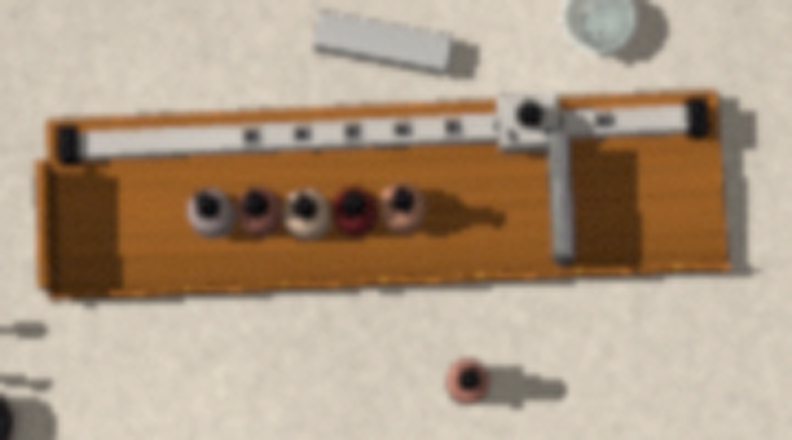

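View pics/scenec.png

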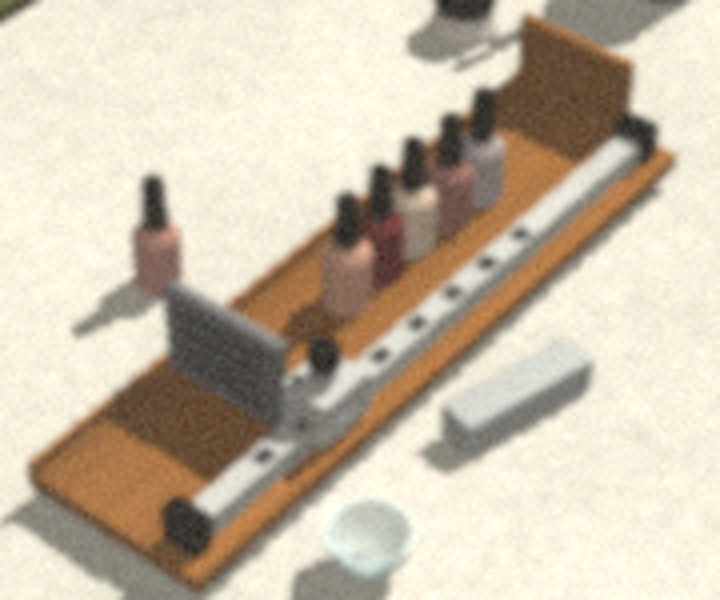

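```bash
cat > h.py <<'E'
import numpy as np
from scipy.optimize import least_squares
def proj(s,P):
    P=np.atleast_2d(P); c=(s["camera_from_world"]@np.c_[P,np.ones(len(P))].T)[:3]
    p=s["intrinsics"]@c; return (p[:2]/p[2]).T
def unproj(s,uv,z):
    T=s["camera_from_world"];R=T[:3,:3];t=T[:3,3];o=-R.T@t
    d=R.T@np.linalg.inv(s["intrinsics"])@np.array([uv[0],uv[1],1]); return o+d*(z-o[2])/d[2]
E
python3 - <<'E'
from h import *
T=np.load("top0.npz");S=np.load("scene0.npz")
tc=lambda u,v:((u+.5)/4.4-.5+210,(v+.5)/4.4-.5+195)
sc=lambda u,v:((u+.5)/4-.5+220,(v+.5)/4-.5+160)
nt={0:(605,120),3:(453,127),4:(402,129),5:(352,131),6:(302,133.5),7:(252,135.5)}
ns={0:(263,456),3:(380,355),4:(418,323),5:(453,292),6:(487,262),7:(520,233)}
for nm,s,f,n in(("top",T,tc,nt),("scene",S,sc,ns)):
    W=np.array([unproj(s,f(*n[k]),.039) for k in n]); k=np.array(list(n))
    py=np.polyfit(k,W[:,1],1);px=np.polyfit(k,W[:,0],1); print(nm,px,py,np.hypot(px[0],py[0]),np.degrees(np.arctan2(-px[0],py[0])))
    print(W.round(4))
# joint fit
def pose(p,L):
    c,sn=np.cos(p[2]),np.sin(p[2]); L=np.atleast_2d(L)
    return np.c_[p[0]+c*L[:,0]-sn*L[:,1],p[1]+sn*L[:,0]+c*L[:,1],L[:,2]]
def res(p):
    r=[]
    for s,f,n in((T,tc,nt),(S,sc,ns)):
        r.append(proj(s,pose(p,[[.055,-.150+.034*k,.039] for k in n]))-np.array([f(*n[k]) for k in n]))
    # knob, pad top corners; p[3]=stop
    knob=[.055,-.150+p[3],.086-0.003]
    r.append(proj(T,pose(p,knob))-tc(531,115)); r.append(proj(S,pose(p,knob))-sc(323,350))
    # pad upper corners -y face: y=-.174+p3 ; x offset unknown p[5]
    cap=[0,p[4],.0795]
    r.append(proj(T,pose(p,cap))-tc(403,199)); r.append(proj(S,pose(p,cap))-sc(348,200))
    return np.concatenate(r).ravel()
o=least_squares(res,[.65,0,0,.05,.0]);print(o.x,np.degrees(o.x[2]));print(o.fun.reshape(-1,2).round(2))
p=o.x
print("stop",p[3],"bottle1 y",p[4],"gap blade face-bottle side",p[4]-.015-(-.150+p[3]-.024+.011))
for k in range(8): print(k, .034*k, "gap",p[4]-.015-(-.163+.034*k))
padc=pose(p,[[0,-.174+p[3],.059]]);print("pad(x=0)",padc)
for x in(-.042,.042):
  for y in(-.174,-.163):
    q=pose(p,[[x,y+p[3],.091]]);a=proj(T,q)[0];b=proj(S,q)[0];print(x,y,((a-[210,195])*4.4).round(),((b-[220,160])*4).round())
np.save("pose.npy",p)
E
```

```text
top [-0.00131897  0.54582087] [ 0.03408362 -0.15188263] 0.03410913566719312 2.216122046608729
[[ 0.5459 -0.1523  0.039 ]
 [ 0.5417 -0.0495  0.039 ]
 [ 0.5405 -0.015   0.039 ]
 [ 0.5393  0.0188  0.039 ]
 [ 0.5378  0.0525  0.039 ]
 [ 0.5367  0.0863  0.039 ]]
scene [-0.00138842  0.54300111] [ 0.03409502 -0.15133521] 0.03412327818770046 2.3319172447582086
[[ 0.5428 -0.1516  0.039 ]
 [ 0.5388 -0.0492  0.039 ]
 [ 0.5379 -0.0145  0.039 ]
 [ 0.5362  0.0194  0.039 ]
 [ 0.5346  0.0532  0.039 ]
 [ 0.533   0.0869  0.039 ]]
[ 0.48268646 -0.00363031  0.04001496  0.0503295  -0.00484339] 2.2926885934153387
[[-0.31  0.75]
 [-0.02  0.71]
 [ 0.14  0.77]
 [ 0.07  0.83]
 [-0.01  0.78]
 [-0.09  0.84]
 [ 0.37  0.13]
 [ 0.19  0.19]
 [-0.17  0.27]
 [-0.03  0.31]
 [ 0.11  0.32]
 [ 0.27  0.28]
 [ 0.19  0.  ]
 [-0.04 -0.31]
 [-2.57  1.34]
 [ 1.38  5.88]]
stop 0.0503295002446797 bottle1 y -0.004843385608129007 gap blade face-bottle side 0.09282711414719129
0 0.0 gap 0.143156614391871
1 0.034 gap 0.10915661439187099
2 0.068 gap 0.07515661439187099
3 0.10200000000000001 gap 0.04115661439187099
4 0.136 gap 0.007156614391870989
5 0.17 gap -0.026843385608129013
6 0.20400000000000001 gap -0.06084338560812902
7 0.23800000000000002 gap -0.09484338560812902
pad(x=0) [[ 0.48763381 -0.12720181  0.059     ]]
-0.042 -0.174 [575. 256.] [159. 284.]
-0.042 -0.163 [558. 257.] [172. 273.]
0.042 -0.174 [568. 129.] [274. 350.]
0.042 -0.163 [552. 130.] [288. 339.]
```

```bash
python3 - <<'E'
from h import *
T=np.load("top0.npz");S=np.load("scene0.npz");p=np.load("pose.npy")
tc=lambda u,v:((u+.5)/4.4-.5+210,(v+.5)/4.4-.5+195)
sc=lambda u,v:((u+.5)/4-.5+220,(v+.5)/4-.5+160)
c,s=np.cos(p[2]),np.sin(p[2])
def loc(W): d=W[:2]-p[:2]; return np.array([c*d[0]+s*d[1],-s*d[0]+c*d[1]]).round(4)
for n,a in(("cap1",(403,199)),("cap2",(355,202)),("cap3",(306,205)),("cap5",(208,205))): print(n,loc(unproj(T,tc(*a),.1045)))
for n,a in(("cap1",(348,200)),("cap2",(381,173)),("cap3",(414,145))): print(n,"s",loc(unproj(S,sc(*a),.1045)))
print("bottle1 base shoulder s",loc(unproj(S,sc(346,305),.026)))
for n,a,z in(("padLowNear",(574,260),.091),("padLow2",(553,262),.091),("padTop",(568,115),.091)): print(n,loc(unproj(T,tc(*a),z)))
for n,a in(("cl",(170,288)),("cr",(284,350)),):print(n,loc(unproj(S,sc(*a),.091)))
for n,a in(("knob",(531,115)),): print(loc(unproj(T,tc(*a),.085)),loc(unproj(S,sc(323,350),.084)))
# depth check
for nm,s_,pts in(("T",T,[tc(562,190),tc(562,230),tc(403,199)]),):
    for u,v in pts:print(s_["depth"][int(round(v)),int(round(u))])
E
```

```text
cap1 [-0.0001 -0.0125]
cap2 [-0.0007  0.0185]
cap3 [-0.0012  0.0502]
cap5 [0.0017 0.1134]
cap1 s [ 0.0028 -0.0135]
cap2 s [0.0024 0.0172]
cap3 s [0.0014 0.0495]
bottle1 base shoulder s [ 0.0041 -0.0165]
padLowNear [-0.0432 -0.1216]
padLow2 [-0.0439 -0.1079]
padTop [ 0.0525 -0.1229]
cl [-0.0361 -0.1221]
cr [ 0.0447 -0.1201]
[ 0.0547 -0.099 ] [ 0.0564 -0.1012]
1.6481074
1.6475785
1.634843
```

Averaging both cameras, bottle 1 is at rack y≈-14 mm and the stop is at ≈0.050-0.052. Notch 3 (0.102) leaves a gap of about 32 mm to the bottle. Notch 4 would hit it, so 0.102 is the target. Next I'll work out the approach, with closed fingers and jaws along rack x.

```bash
cat >> h.py <<'E'
def rack2w(l):
    p=np.load("pose.npy");c,s=np.cos(p[2]),np.sin(p[2]);return np.array([p[0]+c*l[0]-s*l[1],p[1]+s*l[0]+c*l[1],l[2]])
def w2rack(w):
    p=np.load("pose.npy");c,s=np.cos(p[2]),np.sin(p[2]);d=np.array(w[:2])-p[:2];return np.array([c*d[0]+s*d[1],-s*d[0]+c*d[1],w[2]])
def totool(st,l):
    from scipy.spatial.transform import Rotation as R
    return R.from_euler('xyz',st["orientation"],degrees=True).as_matrix().T@(rack2w(l)-st["tcp_pos"])
E
python3 - <<'E'
from h import *; from rig import env
st=env.get_state(); print(rack2w([.008,-.160,.21]),totool(st,[.008,-.160,.21]))
E
```

```text
[ 0.49708074 -0.1631822   0.21      ] [ 0.43589214 -0.36009831  0.0042164 ]
```

Emit:
apply_moves([
  [255,0.036,-0.03,0,-6.4],
  [255,0.073,-0.06,0,-12.8],
  [255,0.109,-0.09,0,-19.2],
  [255,0.145,-0.12,0,-25.6],
  [255,0.182,-0.15,0,-32],
  [255,0.218,-0.18,0,-38.4],
  [255,0.254,-0.21,0,-44.8],
  [255,0.29,-0.24,0,-51.2],
], grip_force=20)

```text
clock: 0.9
tcp_pos: [0.3889, -0.3158, 0.2136]
orientation: [-179.9, -0.1, 66.8]
ft_force: [0.6, -1.8, -0.4]
opening: 0.384
```

```bash
python3 - <<'E'
from h import *; from rig import env
st=env.get_state(); print(st["clock"],st["opening"],st["orientation"],st["tcp_pos"],totool(st,[.008,-.160,.21]))
E
```

```text
0.9 0.3842396186408862 [-1.79926844e+02 -9.86563374e-02  6.68492002e+01] [ 0.38886605 -0.31579603  0.21364204] [0.18286267 0.03950503 0.00390647]
```

Yaw needed: 92.3 − 66.8 = 25.5.

Emit:
apply_moves([
  [255,0.04,0.01,0,-7],
  [255,0.08,0.018,0,-14],
  [255,0.12,0.026,0,-20],
  [255,0.155,0.034,0,-25.5],
  [255,0.183,0.0395,0,-25.5],
  [255,0.183,0.0395,0,-25.5],
  [255,0.183,0.0395,0,-25.5],
])

```text
clock: 1.6
tcp_pos: [0.4969, -0.1627, 0.2134]
orientation: [-179.9, -0.1, 92.4]
ft_force: [-0.1, 0.3, -0.8]
opening: 0.004
```

```bash
python3 - <<'E'
from h import *; from rig import env, snapshot
import cv2
st=env.get_state(); print(st["clock"],st["opening"],st["orientation"],st["tcp_pos"],st["ft_force"],w2rack(st["tcp_pos"]),totool(st,[.008,-.155,.058]))
s=snapshot("scene"); cv2.imwrite("pics/s1.png",cv2.convertScaleAbs(cv2.resize(s["image"][100:310,200:420,::-1],None,fx=2.8,fy=2.8,interpolation=cv2.INTER_CUBIC),alpha=1.7))
E
```

```text
1.6 0.004398555333287469 [-1.79908732e+02 -1.22352598e-01  9.24251582e+01] [ 0.49690863 -0.1627221   0.2133589 ] [-0.11093865  0.32373375 -0.81392714] [ 0.00784643 -0.15953338  0.2133589 ] [0.00420124 0.00041154 0.15536776]
```

View pics/s1.png

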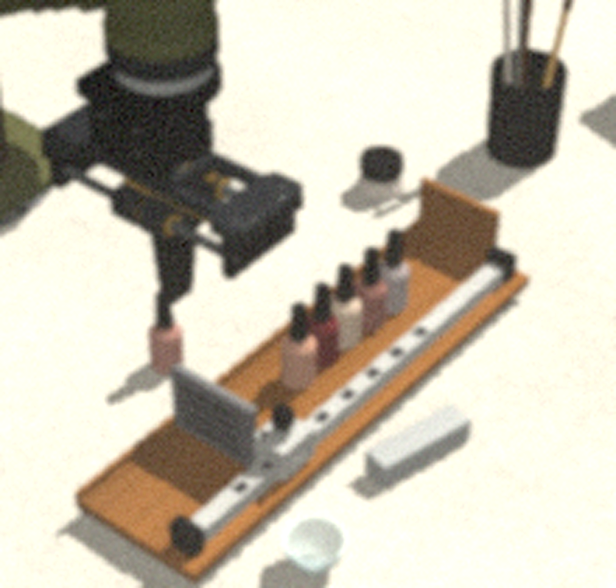

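The fingers are shut, with the tip at about pixel (175,300), above the deck behind the plate. The stop and bottles haven't moved. Now I'll lower to z≈0.058.

Emit:
apply_moves([
  [255,0,0,0.03,0],
  [255,0,0,0.065,0],
  [255,0,0,0.1,0],
  [255,0,0,0.13,0],
  [255,0,0,0.155,0],
  [255,0,0,0.155,0],
  [255,0,0,0.155,0],
])

```text
clock: 2.35
tcp_pos: [0.496, -0.1639, 0.0587]
orientation: [-179.9, -0.1, 92.3]
ft_force: [-0.5, -0.1, 0.9]
opening: 0.007
```

```bash
cat > chk.py <<'E'
from h import *; from rig import env, snapshot
import cv2,sys
st=env.get_state(); print(st["clock"],st["orientation"],st["tcp_pos"],st["ft_force"],"rack",w2rack(st["tcp_pos"]))
for n,a in(("scene",(140,320,210,420)),("top",(195,295,210,390))):
    s=snapshot(n); np.savez(f"{n}_{sys.argv[1]}.npz",**s); i=s["image"][a[0]:a[1],a[2]:a[3],::-1]
    f=3.2 if n=="scene" else 4.4
    cv2.imwrite(f"pics/{n}_{sys.argv[1]}.png",cv2.convertScaleAbs(cv2.resize(i,None,fx=f,fy=f,interpolation=cv2.INTER_CUBIC),alpha=1.6))
E
python3 chk.py a
```

```text
2.35 [-1.79887481e+02 -1.25590243e-01  9.22620235e+01] [ 0.49599014 -0.16386468  0.05865027] [-0.5250162  -0.07104221  0.92628885] rack [ 0.00688297 -0.1606383   0.05865027]
```

View pics/scene_a.png

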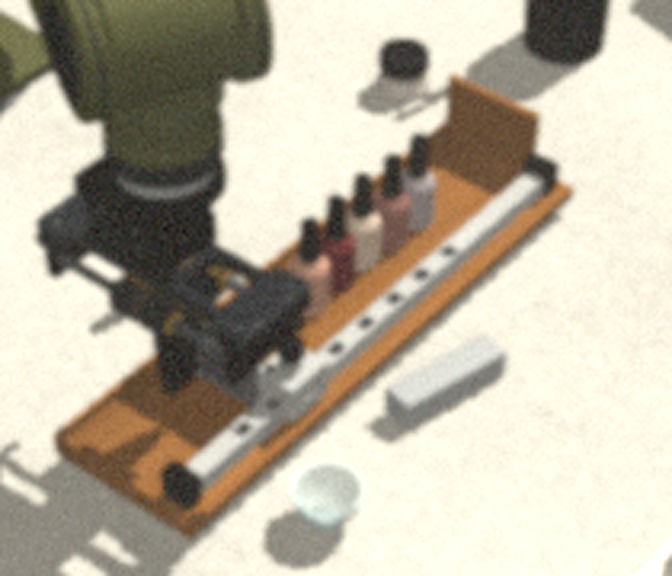

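The fingertips are behind the plate at (175,375), and tool +x points along the push. I'll close in gently, watching the force.

Emit:
apply_moves([
  [255,0.008,0,0,0],
  [255,0.016,0,0,0],
  [255,0.02,0,0,0],
  [255,0.022,0,0,0],
  [255,0.024,0,0,0],
  [255,0.026,0,0,0],
])

```text
clock: 3.05
tcp_pos: [0.4965, -0.1384, 0.0605]
orientation: [179.9, 0.0, 92.3]
ft_force: [-0.3, -4.3, 0.1]
opening: 0.005
```

Emit:
apply_moves([
  [255,0.002,0,0,0],
  [255,0.004,0,0,0],
  [255,0.004,0,0,0],
])

```text
clock: 3.35
tcp_pos: [0.4964, -0.1347, 0.0605]
orientation: [179.9, 0.1, 92.3]
ft_force: [0.5, -1.3, -0.3]
opening: 0.011
```

Emit:
apply_moves([
  [255,0.002,0,0,0],
  [255,0.004,0,0,0],
  [255,0.004,0,0,0],
])

```text
clock: 3.65
tcp_pos: [0.4962, -0.1307, 0.0605]
orientation: [179.9, 0.1, 92.3]
ft_force: [-0.2, -1.8, 0.4]
opening: 0.003
```

```bash
python3 chk.py b
```

```text
3.65 [1.79911942e+02 6.50352793e-02 9.23096758e+01] [ 0.49623349 -0.1306523   0.06052002] [-0.1653949  -1.77848479  0.36267739] rack [ 0.00845476 -0.12746225  0.06052002]
```

View pics/scene_b.png

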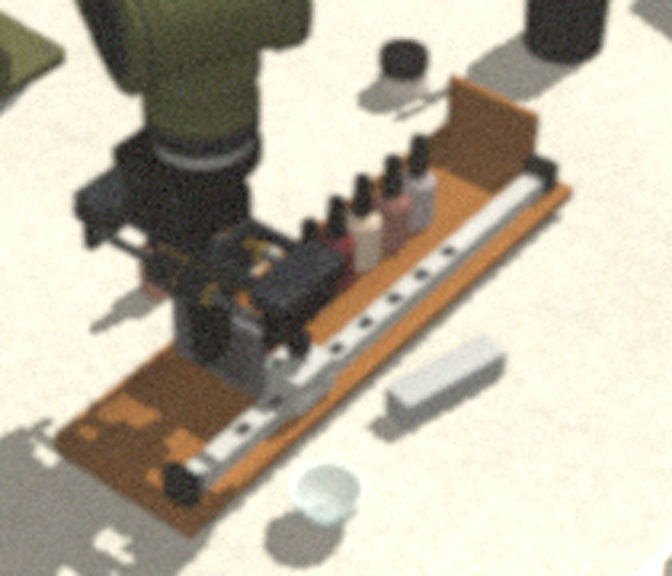

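View pics/top_b.png

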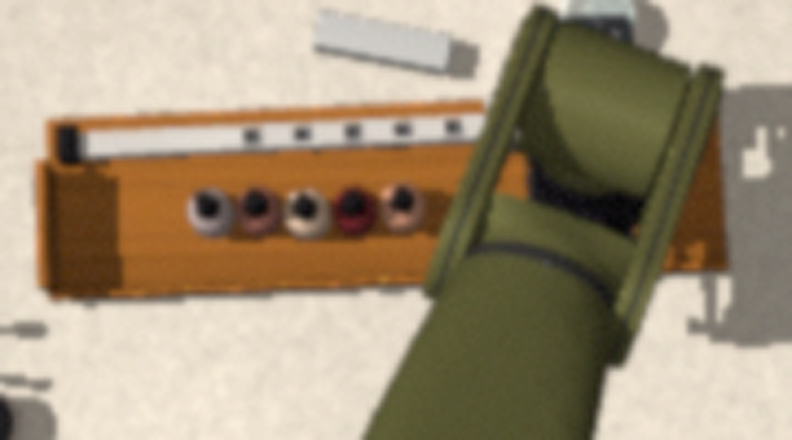

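The fingertips touch the plate at (210,330). The stop has moved about 6 mm (≈0.057), with a drag of about 2 N. I'll continue to notch 2, which should come at TCP rack y≈-0.117.

Emit:
apply_moves([
  [255,0.002,0,0,0],
  [255,0.004,0,0,0],
  [255,0.006,0,0,0],
])

```text
clock: 4.05
tcp_pos: [0.4959, -0.124, 0.0605]
orientation: [179.9, -0.0, 92.3]
ft_force: [-0.1, -0.7, 0.2]
opening: 0.006
```

Emit:
apply_moves([
  [255,0.001,0,0,0],
  [255,0.002,0,0,0],
])

```text
clock: 4.25
tcp_pos: [0.4959, -0.1224, 0.0605]
orientation: [179.9, 0.1, 92.3]
ft_force: [-0.1, -6.7, -1.3]
opening: 0.005
```

Emit:
apply_moves([
  [255,0.001,0,0,0],
  [255,0.002,0,0,0],
])

```text
clock: 4.45
tcp_pos: [0.4959, -0.1221, 0.0606]
orientation: [179.9, 0.3, 92.4]
ft_force: [0.3, -12.2, -3.5]
opening: 0.005
```

Emit:
apply_moves([
  [255,0.001,0,0,0],
  [255,0.002,0,0,0],
])

```text
clock: 4.65
tcp_pos: [0.4959, -0.1221, 0.0607]
orientation: [179.9, 0.6, 92.4]
ft_force: [-0.1, -12.8, -3.0]
opening: 0.006
```

Emit:
apply_moves([
  [255,0.001,0,0,0],
  [255,0.002,0,0,0],
])

```text
clock: 4.85
tcp_pos: [0.4959, -0.1222, 0.0607]
orientation: [179.9, 0.9, 92.5]
ft_force: [-0.1, -11.9, -2.7]
opening: 0.007
```

Emit:
apply_moves([
  [255,0.001,0,0,0],
  [255,0.002,0,0,0],
])

```text
clock: 5.05
tcp_pos: [0.4959, -0.1223, 0.0608]
orientation: [179.9, 1.2, 92.5]
ft_force: [0.2, -13.7, -2.3]
opening: 0.006
```

It's seated in notch 2 (TCP y ≈ -0.122, 13 N). Notch 3 should then come at TCP y ≈ -0.088. Now to break out in one call with a steady ramp.

Emit:
apply_moves([
  [255,0.002,0,0,0],
  [255,0.004,0,0,0],
  [255,0.006,0,0,0],
  [255,0.008,0,0,0],
  [255,0.009,0,0,0],
  [255,0.01,0,0,0],
])

```text
clock: 5.65
tcp_pos: [0.4956, -0.113, 0.0607]
orientation: [179.9, 1.2, 92.6]
ft_force: [0.1, -5.6, -1.3]
opening: 0.005
```

Emit:
apply_moves([
  [255,0.003,0,0,0],
  [255,0.006,0,0,0],
  [255,0.009,0,0,0],
  [255,0.012,0,0,0],
  [255,0.015,0,0,0],
  [255,0.016,0,0,0],
])

```text
clock: 6.25
tcp_pos: [0.495, -0.0974, 0.0607]
orientation: [179.8, 1.3, 92.6]
ft_force: [-0.7, -4.9, 0.6]
opening: 0.002
```

Emit:
apply_moves([
  [255,0.001,0,0,0],
  [255,0.002,0,0,0],
])

```text
clock: 6.45
tcp_pos: [0.4949, -0.0955, 0.0607]
orientation: [179.8, 1.3, 92.6]
ft_force: [-0.8, -4.2, 0.2]
opening: 0.001
```

Emit:
apply_moves([
  [255,0.001,0,0,0],
  [255,0.002,0,0,0],
])

```text
clock: 6.65
tcp_pos: [0.4948, -0.0931, 0.0607]
orientation: [179.8, 1.3, 92.6]
ft_force: [-0.5, -2.6, 1.4]
opening: -0.001
```

Emit:
apply_moves([
  [255,0.001,0,0,0],
  [255,0.0015,0,0,0],
])

```text
clock: 6.85
tcp_pos: [0.4946, -0.0908, 0.0605]
orientation: [179.9, 1.2, 92.5]
ft_force: [-0.1, 0.1, 0.1]
opening: 0.005
```

The push dipped to nothing at y=-0.0908, so the ball has dropped in. I'll touch lightly to confirm it's seated, then back off.

Emit:
apply_moves([
  [255,0.001,0,0,0],
  [255,0.002,0,0,0],
])

```text
clock: 7.05
tcp_pos: [0.4945, -0.0891, 0.0603]
orientation: [179.9, 1.3, 92.6]
ft_force: [-0.7, -5.7, -0.7]
opening: 0.002
```

Emit:
apply_moves([
  [255,-0.005,0,0,0],
  [255,-0.015,0,0,0],
  [255,-0.03,0,0,0],
  [255,-0.04,0,0,0],
  [255,-0.04,0,0,0],
])

```text
clock: 7.55
tcp_pos: [0.4965, -0.1308, 0.0614]
orientation: [179.8, 1.3, 92.4]
ft_force: [-0.4, -0.3, 0.5]
opening: 0.007
```

Emit:
apply_moves([
  [255,0,0,-0.03,0],
  [255,0,0,-0.065,0],
  [255,0,0,-0.1,0],
  [255,0,0,-0.14,0],
  [255,0,0,-0.16,0],
  [255,-0.04,0,-0.16,0],
  [255,-0.08,0,-0.16,0],
  [255,-0.13,0,-0.16,0],
])

```text
clock: 8.35
tcp_pos: [0.5016, -0.2576, 0.2248]
orientation: [179.8, 1.3, 92.5]
ft_force: [0.9, 0.1, 0.1]
opening: 0.005
```

Emit:
apply_moves([
  [255,-0.045,-0.02,0,0],
  [255,-0.09,-0.04,0,0],
  [255,-0.13,-0.06,0,0],
  [255,-0.17,-0.08,0,0],
  [255,-0.17,-0.08,0,0],
  [255,-0.17,-0.08,0,0],
])

```text
clock: 8.95
tcp_pos: [0.4287, -0.4314, 0.2278]
orientation: [179.8, 1.2, 92.4]
ft_force: [-0.5, 0.1, -0.7]
opening: 0.003
```

```bash
python3 chk.py c
```

```text
8.95 [179.77620621   1.1847409   92.41684887] [ 0.4286755  -0.43142051  0.22777057] [-0.51212328  0.09021476 -0.67190421] rack [-0.07108117 -0.42528708  0.22777057]
```

View pics/scene_c.png

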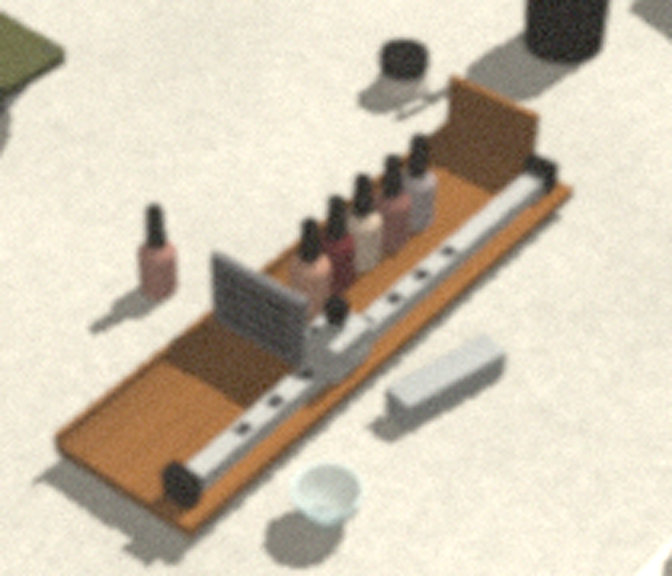

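View pics/top_c.png

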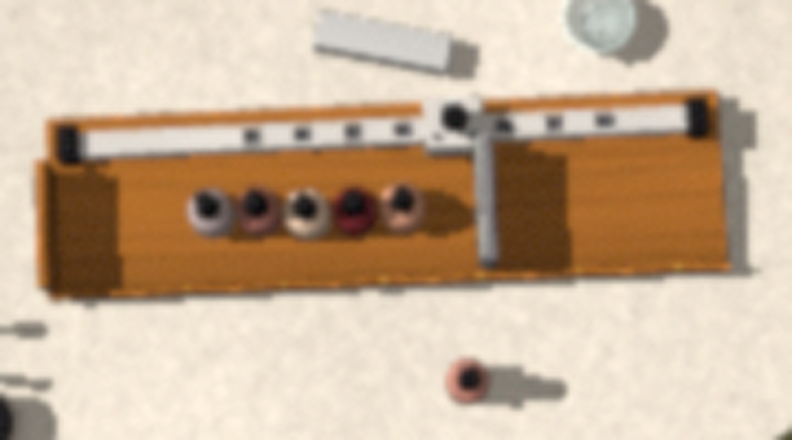

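The carriage knob is at top crop (455,117), with three notches (505, 555, 605) free behind it, so it's in notch 3. The bottles are at the same pixels as before. I'll put numbers on that and then hand in.

```bash
python3 - <<'E'
from h import *
from rig import env
import cv2
T=np.load("top_c.npz");S=np.load("scene_c.npz");T0=np.load("top0.npz");S0=np.load("scene0.npz")
for s,uv,f,o in((T,(455,117),4.4,(210,195)),(S,(336,306),3.2,(210,140))):
    k=w2rack(unproj(s,((uv[0]+.5)/f-.5+o[0],(uv[1]+.5)/f-.5+o[1]),.085)); print("stop",k[1]+.150,"gap",-.029-(k[1]-.013))
# bottle shifts
for a,b,(r0,r1,c0,c1) in((T0,T,(234,252,248,310)),(S0,S,(180,225,298,350))):
    print(cv2.phaseCorrelate(*[cv2.cvtColor(x["image"],cv2.COLOR_RGB2GRAY)[r0:r1,c0:c1].astype(np.float32) for x in(a,b)]))
E
```

```text
stop 0.10098629309648986 gap 0.03301370690351013
stop 0.0973413876546054 gap 0.036658612345394595
((0.07971112352667475, -0.07653827530642943), 1.0248761640654669)
((-0.01596383598890938, 0.5066094790620745), 1.067044811876713)
```

The scene-camera reading (0.097) is a little below the top one (0.101). I'll check it in an enlarged crop.

```bash
python3 - <<'E'
from h import *
import cv2
S=np.load("scene_c.npz");T=np.load("top_c.npz")
for n,s,(x0,y0),(w,h) in(("S",S,(280,215),(50,50)),("T",T,(300,210),(40,50))):
    im=cv2.convertScaleAbs(cv2.resize(s["image"][y0:y0+h,x0:x0+w,::-1],None,fx=12,fy=12,interpolation=cv2.INTER_CUBIC),alpha=1.6)
    # predicted knob top outline & pad corners for stop .098(blue), .102(green)
    for st,c in((.098,(255,0,0)),(.102,(0,255,0)),(.106,(0,0,255))):
        for l in([.055,-.15+st,.086],[.042,-.174+st,.091],[.042,-.174+st,.027],[-.042,-.174+st,.091]):
            u=(proj(s,rack2w(l))[0]-[x0,y0]+.5)*12; cv2.circle(im,tuple(int(v) for v in u),4,c,-1)
    cv2.imwrite(f"pics/z{n}.png",im)
E
```

```text
(no output)
```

View pics/zS.png

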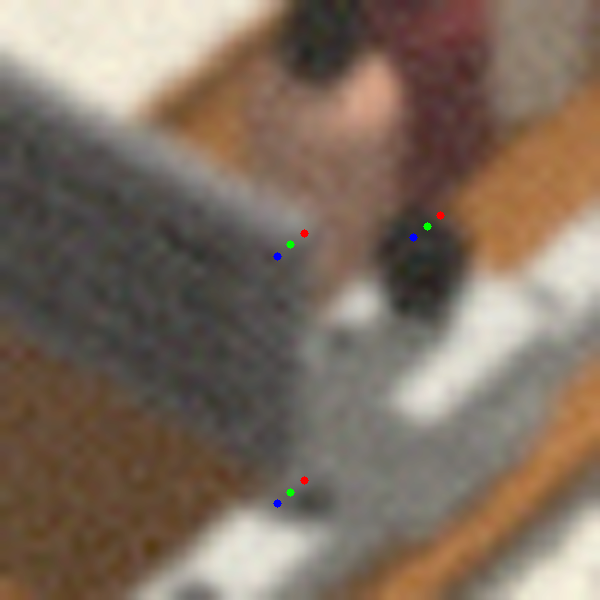

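View pics/zT.png

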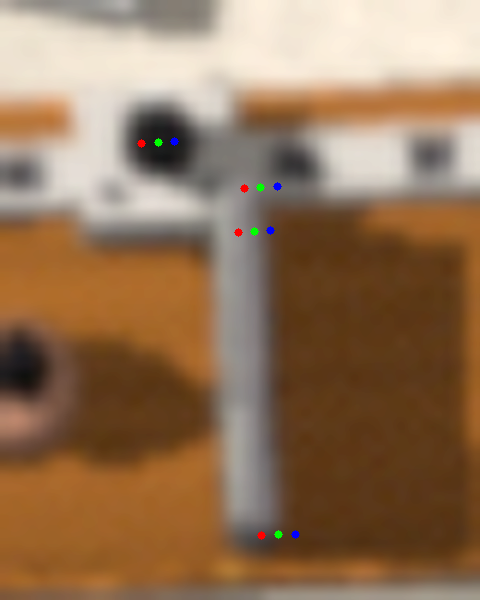

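The green marks (stop = 0.102) sit on the plate edge and the knob top in both views: knob at (427,226) in the scene crop and (158,142) in the top crop. It's seated, so I'll hand in.

```bash
python3 -c "
from rig import env
print(env.finish_job())"
```

```text
the job is handed in; nothing more can be done
None
```

The end stop is in the last free notch before the bottles (0.102 m). I pushed it there with shut fingertips, over the 0.068 m notch. The arm was then moved clear and the job handed in at about 9 s; no verdict was reported.

- **Seating:** The push force fell to zero at the notch. A light extra touch met resistance (about 6 N), 33 mm beyond where the stop had sat in the notch before.
- **Position:** A first reading of the scene camera gave 0.097 m, against 0.101 m from the top camera. In enlarged crops, the marks for 0.102 m matched the knob and plate edges in both views, so I put the difference down to coarse pixel reading.
- **Gap:** The steel face is about 32–33 mm from the nearest bottle (limit 37 mm). The raw scene reading would make it 36.7 mm.
- **Bottles:** The top view shows no shift (under 0.1 px). The scene comparison shows about 0.5 px (roughly 1–2 mm at most), which I take as image noise.
- **Other objects:** The taken-out bottle, buffer and bowl look unmoved. I did not measure them or the other objects.

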